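# Seat the filter cartridge behind a push-latch hatch

## Task

Press down on the push-latch hatch of the low white filter unit so that it pops open, push the one filter cartridge that stands proud in the bay fully home with a fingertip, then press the hatch down again until it latches shut and stays shut by itself. Only press and push: lift or pull nothing, and leave the vials, bottles, beaker, spare cartridge and screwdriver standing or lying where they are.

Things in the scene. Friction and masses are not known exactly. Their poses are not given: they have to be found in the camera images.
- unit: The filter unit: low white box fixed to the bench, 220 mm (its x) by 260 mm (its y) by 110 mm high, with flat top. Origin at the centre of its underside; its -x side is the front, towards the robot. In its top is an open bay, 148 mm by 156 mm, centred on the origin and 54 mm deep (floor 56 mm above the bench), closed by the black hatch.
- hatch (a joint): Hatch angle, rad: 0 latched (level), 1.3 open (free edge up and back), -0.045 at the stop. Push-push latch: pressed to the stop (6 mm at the free edge, 3 N there) and let go, it swings up to 1.3 in about 1 s by a spring of 0.1 to 0.35 N m, so back off upwards. From open, pressed past level to the stop and let go, it latches at 0; pressed less, it reopens. Another press frees it again.
- hatch_hinge (a point): Middle of the hatch's hinge line, fixed on the unit 70 mm behind (+x of) its origin, 110 mm above the bench. Axes as the unit's: x to the rear, y along the hinge, z up. Open, the free edge is 37 mm in front of this line and 136 mm above it. To shut it, come from behind: push its outer (rear) face forward and down, tip going from 105 mm above this line to 95 mm in front of it, then press to the stop (5 N). A tip set down on the free edge jams.
- hatch_edge (a point): Middle of the free edge of the hatch on its outer face, moving with it. Hatch: flat black plate, 140 mm from hinge to free edge, 144 mm wide, 6 mm thick; its x points from this edge to the hinge, z out of the outer face. Latched, this point is 70 mm in front of the unit's origin and 114 mm above the bench. A good spot to press is 20 mm in from the edge.
- cart_a (a joint): How far the proud cartridge stands above its home position, m: 8 to 15 mm at the start, 0 fully home at a firm stop. It slides with about 3 N of friction and stays where it is left.
- cart_a_top (a point): Cylindrical cap 26 mm across and 12 mm high (a 29 mm bead round it) on an 18 mm stem that slides vertically in the bay of the filter unit. This is the cartridge that stands proud at the start; the point is the centre of its flat top, 84 mm above the bench when home. It is one of three alike in a row along the unit's y, 42 mm apart, 42 mm in front of the unit's origin (112 mm in front of the hinge line); which of the three places it has varies.
- cart_b (a joint): The same for the second cartridge, which is home (0) at the start and must stay so.
- cart_b_top (a point): Cylindrical cap 26 mm across and 12 mm high (a 29 mm bead round it) on an 18 mm stem that slides vertically in the bay of the filter unit. Already home; centre of its flat top.
- cart_c (a joint): The same for the third cartridge, which is home (0) at the start and must stay so.
- cart_c_top (a point): Cylindrical cap 26 mm across and 12 mm high (a 29 mm bead round it) on an 18 mm stem that slides vertically in the bay of the filter unit. Already home; centre of its flat top.
- deck_vial: Loose amber vial with white cap, 22 mm across, 45 mm high, standing on the unit's top beside the hatch, on its left (+y) side; origin at its foot. Leave alone.
- bench_vial: An identical loose vial standing on the bench to the right of the unit; origin at its foot. Leave alone.
- spare_cart: Loose spare cartridge, 42 mm high, standing cap down on the bench to the left of the unit; cap 26 mm across; origin at its foot. Leave alone.
- amber_bottle: Loose amber bottle with blue cap, 70 mm across, 160 mm high, behind the unit; origin at its foot. Leave alone.
- clear_bottle: Loose clear bottle with blue cap, 60 mm across, 130 mm high, to the left; origin at its foot. Leave alone.
- beaker: Loose glass beaker, 68 mm across, 80 mm high, to the right; origin at its foot. Leave alone.
- driver: Loose screwdriver, 170 mm long, lying on the bench at the left; its x runs along it. Leave alone.

How it is judged (in metres and radians):
On the way, in this order (a step that is already met when the one before it is completed fails the run):
1. the hatch has popped open (value of joint hatch above 1 rad), for 0.2 s.
2. the proud cartridge is fully home while the hatch is open (value of joint cart_a below 0.002 m and value of joint hatch above 0.5 rad), for 0.1 s.
3. the hatch is shut and latched, with nothing touching it (value of joint hatch between -0.02 and 0.02 rad and contact force between anything else and hatch below 0.2 N), for 0.3 s.
At the end, for the whole second after the job is handed in: The hatch is latched level (within 0.02 rad of 0) and at rest, and all three cartridges are home (within 2 mm) (value of joint hatch between -0.02 and 0.02 rad and value of joint each of cart_a, cart_b, cart_c below 0.002 m and velocity of joint hatch between -0.05 and 0.05 rad/s); the robot touches nothing.
It fails at once if a cartridge is pulled up out of its place (value of joint cart_a above 0.019 m or value of joint any of cart_b, cart_c above 0.004 m).
It fails at once if a bystander is moved more than 30 mm, lifted or tipped (distance of any of deck_vial, bench_vial, spare_cart, amber_bottle, clear_bottle, beaker, driver from where it was at the start of the episode above 0.03 m or angle between any of deck_vial, bench_vial, spare_cart, amber_bottle, clear_bottle, beaker's own z axis and vertical above 0.6 rad or height (world z) of deck_vial above 0.122 m or height (world z) of any of bench_vial, spare_cart, amber_bottle, clear_bottle, beaker above 0.012 m).
It also fails if it takes over 51 s, if anything falls off the work surface, if the arm or the gripper's body presses on something with over 40 N, if the wrist force passes 120 N, or if a joint passes its speed limit or range.

## Robot

A 6-joint arm with a two-finger parallel gripper is mounted at the origin on the work surface. World frame = base frame: x ahead of the robot, y to its left, z up, the work surface at z = 0. Lengths are in m, angles in degrees, forces in N, time in s.
With the tool pointing down it reaches from about 0.35 to 0.8 m from the base axis. Payload 7.3 kg.
Tool frame: the origin (TCP) lies at the very end of the fingers, on their centre line; the grasp point (between the pads) lies ctrl.grasp_offset behind it (ctrl.grasp_offset is the distance from the TCP to the grasp point, in m); z points along the fingers, x is the direction in which the jaws open and shut, and the axes are right-handed (so a half turn about z gives the same grasp; the last joint's range is limited). The gripper opens to 85 mm and grips with 20 to 120 N. Pads are 22 mm wide; open, the fingers measure 114 mm over their backs; the gripper's body (76 mm by 85 mm) begins 54 mm behind the grasp point. The pads swing forward as they close: fully open they stand 13 mm farther back than shut.
Start: joints at [-73.453, 19.595, 87.324, -0, 73.075, -8.365], TCP at [0.221, -0.476, 0.231] pointing down, gripper open.
Joint ranges: [-145.02, 145.02], [-44.19, 115.74], [2.07, 154.8], [-57.11, 237.11], [16.16, 152.29], [-177.93, 177.93]. Speed limits (degrees/s): [147.25, 147.25, 180, 180, 180, 180].

## Interface

Orientations are given as [roll, pitch, yaw] about the fixed x, y, z axes, in that order (R = Rz(yaw) Ry(pitch) Rx(roll)).
In Python, from bench import state, capture, calibration, hand_in, ctrl gives the robot as it stands. The module is installed in compiled form; this text tells all that it offers.
- The arm moves only by the tool send_rows, never from a script. Its argument "steps" is a list of rows, each an object of numbers: "tx", "ty", "tz": the shift along the tool's x, y, z in m; "turn": the turn about the tool's z in rad. In form: [{"tx": .., "ty": .., "tz": .., "turn": ..}, ...]. A call has 1 to 12 rows; each row is the pose to reach, as a shift and turn from the pose commanded when the call began, along the tool's axes at that moment; what a row does not reach only later rows make up. A row lasts 1/10 s, in which the tool goes at most 50 mm and 8.59 degrees, less where a joint would pass 70% of its speed; a pose out of reach is approached as far as the arm can. A call with a gripper value outside its range is refused whole. "fingers" is the finger opening in m, from 0 to 0.0854, set as the call begins (left out, the last holds). The fingers move at their own pace and stop on an object; "grip_force" is the grip in N (left out, the last holds). Time passes only in rows, so rows that repeat a pose let the fingers close. It gives the time, the measured TCP pose, the force and the opening at its end, in the units of the state.
- state(): the state, without advancing time (a new reading comes with each control period).
- capture(name): name is "scene" or "top" or "wrist"; returns the picture (420x560x3 uint8, blue, green, red); there is no depth.
- calibration(name): a dict with "intrinsics" (3x3 intrinsics, pixels), "k1" (the pictures are not rectified: a ray, as slopes to the right and down, at radius r is drawn at 1 + k1 r^2 times it, then the intrinsics apply), "eye" and "orientation" of the camera in the world; the wrist camera has in their place "tool_from_camera" (4x4, takes a point from camera to tool coordinates, whose origin is the TCP and whose axes are the tool frame's). Camera axes: x right, y down, z forward; pixel columns grow to the right and rows downward; lengths in m; the calibration is good to about 2 mm. A picture is of the moment at which its call begins: read the wrist's pose just before it. calibration takes no time and is no camera call.
- hand_in(): hands the job in, once; it reports no verdict.
The state is a dict: "clock": time; "q": joint angles; "joint_velocities": joint speeds; "effort": joint torques, N m; "ee_pos": TCP position; "tool_rot": TCP orientation; "force": force on the tool from outside, world axes, zero at the start; "wrist_torque": the same for the moment, N m; "finger_gap": finger opening in m.
Only numpy, scipy, OpenCV 4.12 (cv2) and the standard library are available. Lean on these libraries where they do the work, as an engineer would, in place of code of your own. Each camera call takes 0.05 s, during which the arm holds its last target. There are 200 camera calls.

## Working session

There is one attempt and no reset: what is moved stays moved. The work goes in short steps, Python scripts to look and compute and a tool call to move; the robot and the scene stay as the last step left them, time stands still between calls to the robot, and variables do not carry over. Pictures are saved under pics/ and viewed, about 8 in all and at most 12, crops included, and the job is handed in when it is done.

Besides the shell and the picture viewer there is one more tool, called after "Emit:" as name([rows], argument=value, ...), one row to a line, values as JSON. send_rows: Moves the arm, as the interface text tells. Its arguments: {"type":"object","properties":{"steps":{"type":"array","items":{"type":"object","properties":{"tx":{"type":"number"},"ty":{"type":"number"},"tz":{"type":"number"},"turn":{"type":"number"}}}},"fingers":{"type":"number"},"grip_force":{"type":"number"}},"required":["steps"]}

```bash
mkdir -p pics; python3 - <<'E'
from bench import *
import cv2
print(state()); 
for n in("scene","top"):
    cv2.imwrite(f"pics/{n}0.png",cv2.resize(capture(n),(800,600),interpolation=cv2.INTER_CUBIC)); print(n,calibration(n))
print(calibration("wrist"),ctrl.grasp_offset)
E
```

```text
{'clock': 0.0, 'q': array([-7.34542229e+01,  1.96373012e+01,  8.73776138e+01, -2.48399377e-03,
        7.30757238e+01, -8.36477377e+00]), 'joint_velocities': array([-0.00864655,  0.10548451,  0.06146528,  0.09603493, -0.0846749 ,
        0.06940644]), 'effort': array([-3.62359115e-04, -4.33675110e+01, -2.46011907e+01, -1.58246689e-04,
        7.82732241e-03, -1.91171793e-06]), 'ee_pos': array([ 0.22102482, -0.47575361,  0.2306158 ]), 'tool_rot': array([-1.79989164e+02,  9.00201238e-02, -6.50887156e+01]), 'force': array([0.71351968, 0.10103305, 0.49401123]), 'wrist_torque': array([-0.03679616, -0.01096581,  0.00843393]), 'finger_gap': 0.08581819325106282}
scene {'intrinsics': array([[483.04725585,   0.        , 276.34938048],
       [  0.        , 483.04725585, 208.32787878],
       [  0.        ,   0.        ,   1.        ]]), 'k1': 0.05595678259367109, 'eye': array([ 1.43052708, -0.34394148,  1.09177334]), 'orientation': array([-136.45154481,    0.73743288,   67.84759652])}
top {'intrinsics': array([[388.45396775,   0.        , 278.30156516],
       [  0.        , 388.45396775, 212.22444854],
       [  0.        ,   0.        ,   1.        ]]), 'k1': 0.024783046769346864, 'eye': array([ 0.38047845, -0.01215366,  1.3483193 ]), 'orientation': array([-172.37610865,   -0.43963736,  -89.98726652])}
{'intrinsics': array([[319.87281103,   0.        , 277.01291257],
       [  0.        , 319.87281103, 210.711312  ],
       [  0.        ,   0.        ,   1.        ]]), 'k1': -0.025944753468684495, 'tool_from_camera': array([[ 9.99999556e-01,  3.46885284e-04,  8.76733920e-04,
        -2.05587972e-03],
       [-5.61896800e-04,  9.65954469e-01,  2.58711514e-01,
        -6.52618842e-02],
       [-7.57141831e-04, -2.58711892e-01,  9.65954235e-01,
        -1.43297594e-01],
       [ 0.00000000e+00,  0.00000000e+00,  0.00000000e+00,
         1.00000000e+00]])} 0.0187
```

View pics/top0.png

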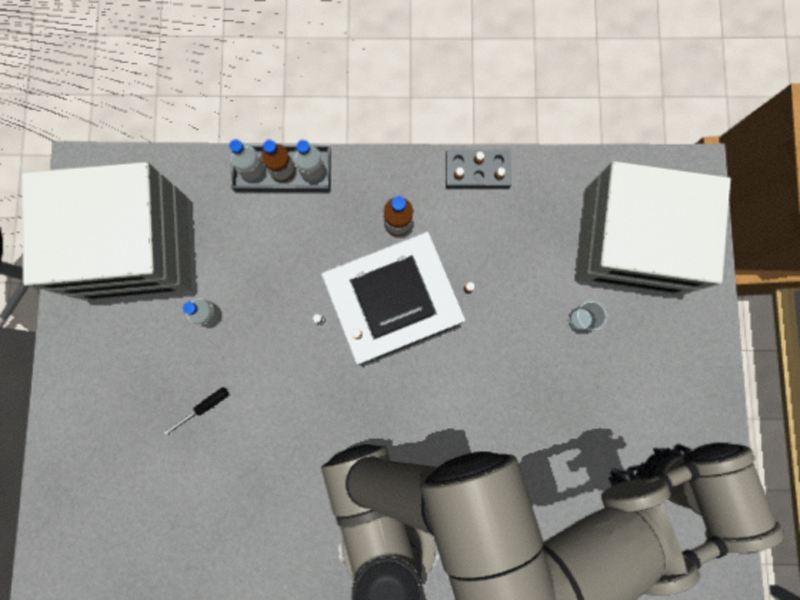

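View pics/scene0.png

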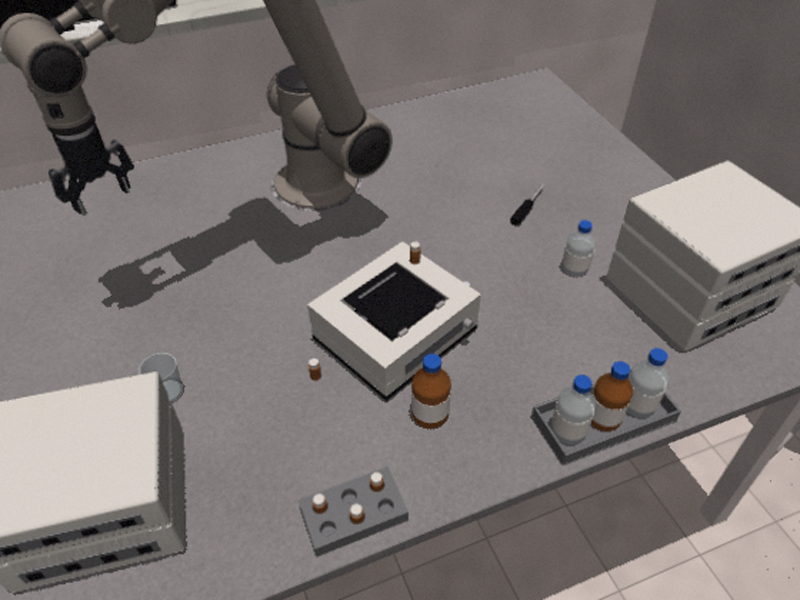

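The top view shows the unit with top corners near (323,272), (428,234), (464,321) and (360,363). The deck vial is at (356,335), the handle bar near (403,315), and the amber bottle at (399,210). Next I'll enlarge a crop for precision.

```bash
cat > h.py <<'E'
import numpy as np, cv2
from scipy.spatial.transform import Rotation as R
from bench import *
def cam(n):
    c=calibration(n)
    if n=="wrist":
        s=state(); T=c["tool_from_camera"]; Rt=R.from_euler("xyz",s["tool_rot"],degrees=True).as_matrix()
        return c["intrinsics"],c["k1"],s["ee_pos"]+Rt@T[:3,3],Rt@T[:3,:3]
    return c["intrinsics"],c["k1"],c["eye"],R.from_euler("xyz",c["orientation"],degrees=True).as_matrix()
def px2w(n,uv,z,C=None):
    K,k,e,M=C or cam(n)
    d=np.array([k,0,0,0,0.])
    p=cv2.undistortPoints(np.array(uv,float).reshape(-1,1,2),K,d)[:,0]
    r=np.c_[p,np.ones(len(p))]@M.T
    return e+r*((z-e[2])/r[:,2])[:,None]
def w2px(n,X,C=None):
    K,k,e,M=C or cam(n)
    q=(np.atleast_2d(X)-e)@M
    return cv2.projectPoints(q,np.zeros(3),np.zeros(3),K,np.array([k,0,0,0,0.]))[0][:,0]
E
python3 - <<'E'
from h import *
im=capture("top")
cv2.imwrite("pics/topc.png",cv2.resize(im[155:265,215:335],None,fx=5,fy=5,interpolation=cv2.INTER_CUBIC))
im=capture("scene")
c=(np.array([[323,272],[428,234],[464,321],[360,363]])+.5)*.7-.5
print(px2w("top",c,.11))
E
```

```text
[[ 0.6177645   0.14779887  0.11      ]
 [ 0.70662664 -0.09076087  0.11      ]
 [ 0.5065744  -0.17015463  0.11      ]
 [ 0.41277407  0.06214874  0.11      ]]
```

View pics/topc.png

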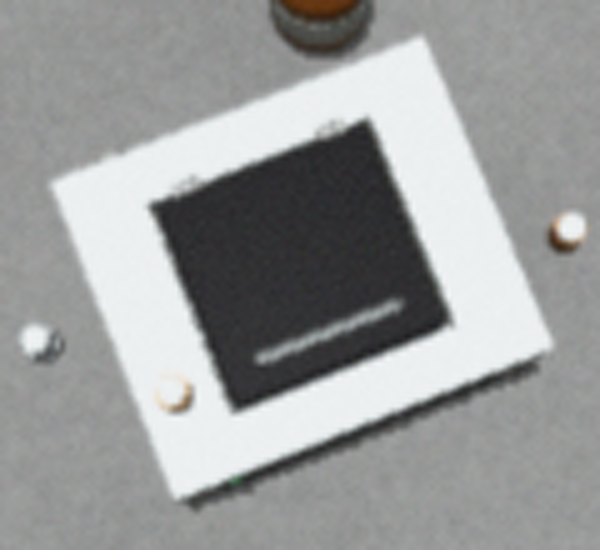

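The crop puts the unit corners at (50,184), (423,36), (553,347) and (178,500). The hatch corners are at (150,205), (369,121), (451,326) and (235,410), and the deck vial cap is at (175,391). I'll fit the pose from these.

```bash
cat >> h.py <<'E'
def U():
    d=np.load("unit.npy"); return d
def u2w(p):
    x,y,a=U(); c,s=np.cos(a),np.sin(a); return np.array([x+c*p[0]-s*p[1],y+s*p[0]+c*p[1],p[2]])
def delta(p):
    "tool shift and turn to bring TCP to unit point p with tool y = unit x"
    s=state(); M=R.from_euler("xyz",s["tool_rot"],degrees=True).as_matrix()
    dy=(np.degrees(U()[2])+90-s["tool_rot"][2]+180)%360-180
    return (M.T@(u2w(p)-s["ee_pos"])).round(4),"turn",-np.radians(dy).round(3)
E
python3 - <<'E'
from h import *
from scipy.optimize import least_squares
px=lambda a:(np.array(a)+.5)/5-.5+np.array([215,155])
c=px([[50,184],[423,36],[553,347],[178,500],[150,205],[369,121],[451,326],[235,410]])
W=np.r_[px2w("top",c[:4],.11),px2w("top",c[4:],.114)]
m=np.array([[110,130],[110,-130],[-110,-130],[-110,130],[70,72],[70,-72],[-70,-72],[-70,72]])/1e3
def f(v):
    co,si=np.cos(v[2]),np.sin(v[2]); return (m@np.array([[co,si],[-si,co]])+v[:2]-W[:,:2]).ravel()
r=least_squares(f,[.56,0,.4]); print(r.x,np.degrees(r.x[2]),(r.fun.reshape(-1,2)*1e3).round(1))
np.save("unit.npy",r.x)
x,y,a=r.x
for nm,p,z in(("deckvial",[175,391],.155),("amber",[320,-10],.1)):
    w=px2w("top",[px(p)],z)[0]-[x,y,0]; print(nm,[w[0]*np.cos(a)+w[1]*np.sin(a),-w[0]*np.sin(a)+w[1]*np.cos(a)])
print("press",u2w([-.05,0,.114]),delta([-.05,0,.16]))
E
```

```text
[ 0.56118059 -0.01058778  0.38539318] 22.08140239842976 [[ 0.3 -0.9]
 [-0.9  0.3]
 [-0.2 -0.5]
 [-0.3  1.2]
 [-0.6 -4.6]
 [-2.   3.3]
 [ 2.   2.7]
 [ 1.8 -1.7]]
deckvial [np.float64(-0.04952851470803294), np.float64(0.103798843430396)]
amber [np.float64(0.16728636187123544), np.float64(-0.08086913978863139)]
press [ 0.51484806 -0.02938395  0.114     ] (array([-0.2812, -0.4545,  0.0712]), 'turn', np.float64(-3.092))
```

Emit:
send_rows([
  {"tx": -0.023, "ty": -0.038, "tz": 0, "turn": -0.14},
  {"tx": -0.046, "ty": -0.076, "tz": 0, "turn": -0.28},
  {"tx": -0.07, "ty": -0.114, "tz": 0, "turn": -0.42},
  {"tx": -0.094, "ty": -0.152, "tz": 0, "turn": -0.56},
  {"tx": -0.117, "ty": -0.19, "tz": 0, "turn": -0.7},
  {"tx": -0.14, "ty": -0.228, "tz": 0, "turn": -0.84},
  {"tx": -0.164, "ty": -0.265, "tz": 0, "turn": -0.98},
  {"tx": -0.187, "ty": -0.303, "tz": 0, "turn": -1.12},
  {"tx": -0.21, "ty": -0.341, "tz": 0, "turn": -1.26},
  {"tx": -0.234, "ty": -0.379, "tz": 0, "turn": -1.4},
  {"tx": -0.258, "ty": -0.417, "tz": 0, "turn": -1.54},
  {"tx": -0.281, "ty": -0.4545, "tz": 0.02, "turn": -1.68},
], fingers=0, grip_force=20)

```text
clock: 1.4
ee_pos: [0.5172, -0.0283, 0.2132]
tool_rot: [179.8, -0.2, 31.5]
force: [0.7, -0.8, 0.6]
finger_gap: -0.0004
```

Emit:
send_rows([
  {"turn": -0.14},
  {"turn": -0.28},
  {"turn": -0.42},
  {"turn": -0.56},
  {"turn": -0.7},
  {"turn": -0.84},
  {"turn": -0.98},
  {"turn": -1.12},
  {"turn": -1.26},
  {"turn": -1.412},
  {"turn": -1.412},
  {"turn": -1.412},
])

```text
schema error: expected keys tx, ty, tz, turn
```

```bash
python3 - <<'E'
from h import *
s=state(); print(s["clock"],s["q"].round(1),s["ee_pos"],s["tool_rot"],s["force"],s["finger_gap"],delta([-.05,0,.122]))
E
```

```text
1.4 [-11.6  19.6  90.4  -0.   69.8 -43.1] [ 0.51724433 -0.02827192  0.21324704] [179.77937275  -0.22597777  31.51698716] [ 0.73286193 -0.84845063  0.60620849] -0.0004332120630347215 (array([-0.003 , -0.0007,  0.0912]), 'turn', np.float64(-1.406))
```

Emit:
send_rows([
  {"tx": 0, "ty": 0, "tz": 0, "turn": -0.14},
  {"tx": 0, "ty": 0, "tz": 0, "turn": -0.28},
  {"tx": 0, "ty": 0, "tz": 0, "turn": -0.42},
  {"tx": 0, "ty": 0, "tz": 0.01, "turn": -0.56},
  {"tx": 0, "ty": 0, "tz": 0.02, "turn": -0.7},
  {"tx": 0, "ty": 0, "tz": 0.03, "turn": -0.84},
  {"tx": 0, "ty": 0, "tz": 0.04, "turn": -0.98},
  {"tx": 0, "ty": 0, "tz": 0.05, "turn": -1.12},
  {"tx": 0, "ty": 0, "tz": 0.06, "turn": -1.26},
  {"tx": 0, "ty": 0, "tz": 0.07, "turn": -1.412},
  {"tx": 0, "ty": 0, "tz": 0.075, "turn": -1.412},
  {"tx": 0, "ty": 0, "tz": 0.08, "turn": -1.412},
])

```text
clock: 2.6
ee_pos: [0.515, -0.0299, 0.131]
tool_rot: [-180.0, -0.0, 111.8]
force: [-0.7, 0.6, 0.5]
finger_gap: 0.0002
```

```bash
python3 - <<'E'
from h import *
s=state(); print(s["clock"],s["q"].round(1),s["ee_pos"],s["tool_rot"],s["force"],delta([-.05,0,.1085]))
E
```

```text
2.6 [ -11.8   24.7   96.9   -0.    58.4 -123.7] [ 0.51500935 -0.02988548  0.13097573] [-1.79988278e+02 -7.68323345e-04  1.11844625e+02] [-0.71169713  0.55380444  0.47465163] (array([0.0005, 0.    , 0.0225]), 'turn', np.float64(-0.004))
```

Emit:
send_rows([
  {"tx": 0, "ty": 0, "tz": 0.008, "turn": 0},
  {"tx": 0, "ty": 0, "tz": 0.014, "turn": 0},
  {"tx": 0, "ty": 0, "tz": 0.018, "turn": 0},
  {"tx": 0, "ty": 0, "tz": 0.021, "turn": 0},
  {"tx": 0, "ty": 0, "tz": 0.0235, "turn": 0},
  {"tx": 0, "ty": 0, "tz": 0.0235, "turn": 0},
])

```text
clock: 3.2
ee_pos: [0.5148, -0.0299, 0.1082]
tool_rot: [-180.0, 0.0, 112.1]
force: [-3.4, -0.2, 6.7]
finger_gap: -0.0001
```

Emit:
send_rows([
  {"tx": 0, "ty": 0, "tz": -0.045, "turn": 0},
  {"tx": 0, "ty": 0, "tz": -0.09, "turn": 0},
  {"tx": 0, "ty": 0, "tz": -0.135, "turn": 0},
  {"tx": 0, "ty": 0, "tz": -0.18, "turn": 0},
  {"tx": 0, "ty": -0.01, "tz": -0.18, "turn": 0},
  {"tx": 0, "ty": -0.01, "tz": -0.18, "turn": 0},
  {"tx": 0, "ty": -0.01, "tz": -0.18, "turn": 0},
  {"tx": 0, "ty": -0.01, "tz": -0.18, "turn": 0},
  {"tx": 0, "ty": -0.01, "tz": -0.18, "turn": 0},
  {"tx": 0, "ty": -0.01, "tz": -0.18, "turn": 0},
])

```text
clock: 4.2
ee_pos: [0.5057, -0.0335, 0.287]
tool_rot: [-179.9, -0.0, 112.1]
force: [-0.3, -0.4, 0.5]
finger_gap: -0.0003
```

```bash
python3 - <<'E'
from h import *
s=state(); print(s["clock"],s["ee_pos"],s["force"])
C=cam("wrist"); w=capture("wrist"); t=capture("scene")
cv2.imwrite("pics/w1.png",np.hstack([w,t[140:560-140+140,180:400]]))
for y in(.042,0,-.042): print(w2px("wrist",[u2w([-.042,y,.084]),u2w([-.042,y,.096])],C).round(0).tolist())
E
```

```text
4.2 [ 0.50570395 -0.03351675  0.2869682 ] [-0.26804312 -0.37729497  0.53637982]Traceback (most recent call last):
  File "<stdin>", line 4, in <module>
    return _nx.concatenate(arrs, 1, dtype=dtype, casting=casting)
           ~~~~~~~~~~~~~~~^^^^^^^^^^^^^^^^^^^^^^^^^^^^^^^^^^^^^^^
ValueError: all the input array dimensions except for the concatenation axis must match exactly, but along dimension 0, the array at index 0 has size 420 and the array at index 1 has size 280
```

```bash
python3 - <<'E'
from h import *
C=cam("wrist"); w=capture("wrist"); t=capture("scene")
cv2.imwrite("pics/w1.png",np.hstack([w,t[0:420,180:400]]))
for y in(.042,0,-.042): print(w2px("wrist",[u2w([-.042,y,.084]),u2w([-.042,y,.096])],C).round(0).tolist())
E
```

```text
[[313.0, 203.0], [315.0, 205.0]]
[[276.0, 203.0], [276.0, 205.0]]
[[238.0, 203.0], [237.0, 205.0]]
```

View pics/w1.png

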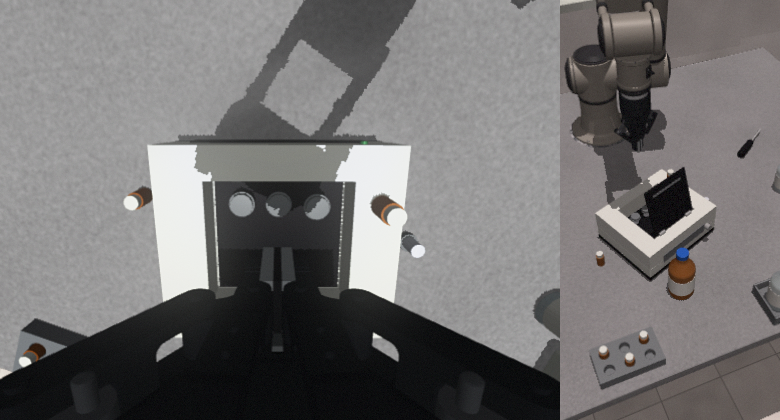

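The hatch is open, and the wrist picture shows three caps at (241,204), (278,205) and (316,206). I'll enlarge them to find the proud one.

```bash
python3 - <<'E'
from h import *
w=capture("wrist"); cv2.imwrite("pics/w2.png",np.clip(cv2.resize(w[175:240,205:355],None,fx=5,fy=5,interpolation=cv2.INTER_CUBIC)*1.6,0,255).astype("uint8"))
E
```

```text
(no output)
```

View pics/w2.png

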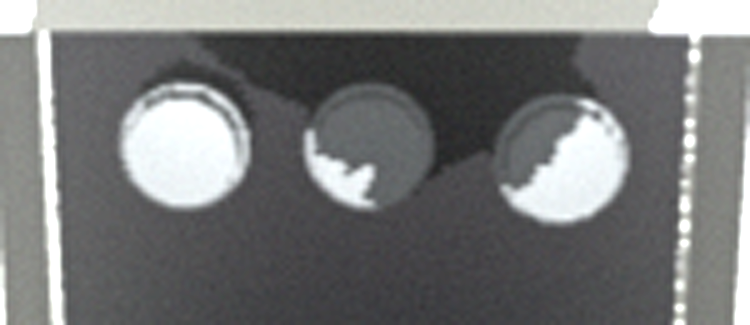

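The right-hand cap (unit +y side) is the proud one. Its centre is 2 px low and spaced wider (562 against 369 and 184 in the crop), and it looks larger. It is near the deck vial, so I'll turn the tool 90° to put the wide jaw linkage along the unit's x, then descend.

Emit:
send_rows([
  {"tx": 0.01, "ty": 0.005, "tz": 0, "turn": 0.14},
  {"tx": 0.02, "ty": 0.01, "tz": 0, "turn": 0.28},
  {"tx": 0.03, "ty": 0.015, "tz": 0, "turn": 0.42},
  {"tx": 0.0435, "ty": 0.019, "tz": 0, "turn": 0.56},
  {"tx": 0.0435, "ty": 0.019, "tz": 0, "turn": 0.7},
  {"tx": 0.0435, "ty": 0.019, "tz": 0, "turn": 0.84},
  {"tx": 0.0435, "ty": 0.019, "tz": 0, "turn": 0.98},
  {"tx": 0.0435, "ty": 0.019, "tz": 0, "turn": 1.12},
  {"tx": 0.0435, "ty": 0.019, "tz": 0, "turn": 1.26},
  {"tx": 0.0435, "ty": 0.019, "tz": 0, "turn": 1.4},
  {"tx": 0.0435, "ty": 0.019, "tz": 0, "turn": 1.571},
  {"tx": 0.0435, "ty": 0.019, "tz": 0, "turn": 1.571},
])

```text
clock: 5.65
ee_pos: [0.507, 0.0138, 0.2878]
tool_rot: [180.0, -0.0, 21.9]
force: [-1.0, 0.3, -0.2]
finger_gap: 0.0
```

Emit:
send_rows([
  {"tx": 0, "ty": 0, "tz": 0.035, "turn": 0},
  {"tx": 0, "ty": 0, "tz": 0.07, "turn": 0},
  {"tx": 0, "ty": 0, "tz": 0.1, "turn": 0},
  {"tx": 0, "ty": 0, "tz": 0.125, "turn": 0},
  {"tx": 0, "ty": 0, "tz": 0.15, "turn": 0},
  {"tx": 0, "ty": 0, "tz": 0.162, "turn": 0},
  {"tx": 0, "ty": 0, "tz": 0.167, "turn": 0},
  {"tx": 0, "ty": 0, "tz": 0.167, "turn": 0},
])

```text
clock: 6.45
ee_pos: [0.5072, 0.0138, 0.1209]
tool_rot: [180.0, 0.0, 22.1]
force: [0.7, 0.0, -0.0]
finger_gap: 0.0004
```

```bash
python3 - <<'E'
from h import *
s=state(); print(s["clock"],s["ee_pos"],s["tool_rot"],s["force"],"want",u2w([-.041,.0435,.1]))
C=cam("wrist"); w=capture("wrist"); t=capture("scene")
cv2.imwrite("pics/w3.png",np.hstack([w,cv2.resize(t[130:270,200:350],(450,420))])[:, 150:950])
for y in(.042,0,-.042): print(w2px("wrist",[u2w([-.042,y,.084]),u2w([-.042,y,.096])],C).round(0).tolist())
E
```

```text
6.45 [0.50717208 0.01379398 0.12087293] [1.79997064e+02 6.01646984e-03 2.21190137e+01] [ 0.65710504  0.03236391 -0.0438401 ] want [0.50683524 0.01430866 0.1       ]
[[275.0, 243.0], [275.0, 250.0]]
[[275.0, 305.0], [275.0, 316.0]]
[[275.0, 360.0], [275.0, 373.0]]
```

View pics/w3.png

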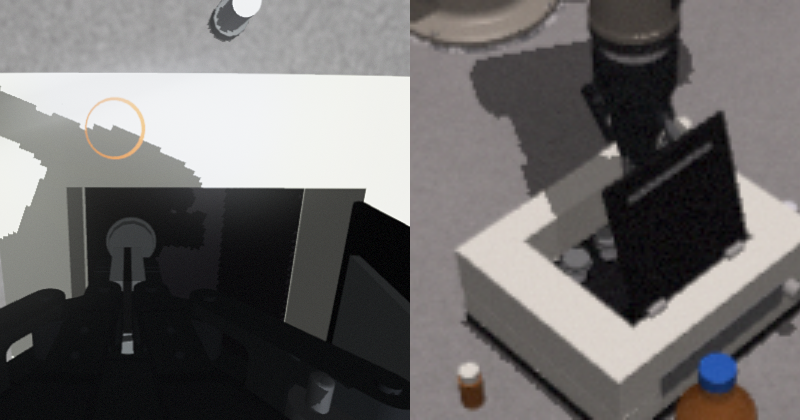

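The cap is at about (281,241) in the full wrist picture, with the tip just beside its centre. I'll nudge +2 mm in tool x and -3 mm in tool y, then push down.

Emit:
send_rows([
  {"tx": 0.002, "ty": -0.003, "tz": 0.005, "turn": 0},
  {"tx": 0.002, "ty": -0.003, "tz": 0.01, "turn": 0},
  {"tx": 0.002, "ty": -0.003, "tz": 0.015, "turn": 0},
  {"tx": 0.002, "ty": -0.003, "tz": 0.02, "turn": 0},
  {"tx": 0.002, "ty": -0.003, "tz": 0.024, "turn": 0},
  {"tx": 0.002, "ty": -0.003, "tz": 0.027, "turn": 0},
  {"tx": 0.002, "ty": -0.003, "tz": 0.03, "turn": 0},
  {"tx": 0.002, "ty": -0.003, "tz": 0.03, "turn": 0},
])

```text
clock: 7.35
ee_pos: [0.5076, 0.0173, 0.0904]
tool_rot: [-180.0, 0.0, 22.1]
force: [-0.4, -0.2, -0.2]
finger_gap: 0.0003
```

Emit:
send_rows([
  {"tx": 0, "ty": 0, "tz": 0.002, "turn": 0},
  {"tx": 0, "ty": 0, "tz": 0.004, "turn": 0},
  {"tx": 0, "ty": 0, "tz": 0.006, "turn": 0},
  {"tx": 0, "ty": 0, "tz": 0.006, "turn": 0},
])

```text
clock: 7.75
ee_pos: [0.5078, 0.0173, 0.0846]
tool_rot: [180.0, -0.0, 22.1]
force: [0.1, 1.1, 0.2]
finger_gap: -0.0
```

Emit:
send_rows([
  {"tx": 0, "ty": 0, "tz": 0.001, "turn": 0},
  {"tx": 0, "ty": 0, "tz": 0.002, "turn": 0},
  {"tx": 0, "ty": 0, "tz": 0.0025, "turn": 0},
])

```text
clock: 8.05
ee_pos: [0.508, 0.0174, 0.0839]
tool_rot: [180.0, -0.1, 22.1]
force: [-6.6, 0.8, 19.8]
finger_gap: 0.0002
```

```bash
python3 - <<'E'
from h import *
s=state(); print(s["clock"],s["ee_pos"],s["force"],s["wrist_torque"])
w=capture("wrist"); t=capture("scene")
cv2.imwrite("pics/w4.png",np.hstack([w,cv2.resize(t[130:270,200:350],(450,420))])[:, 150:950])
E
```

```text
8.05 [0.50803062 0.0173626  0.08389669] [-6.58718909  0.75580999 19.84024474] [ 0.07388199  1.07793608 -0.03285583]
```

View pics/w4.png

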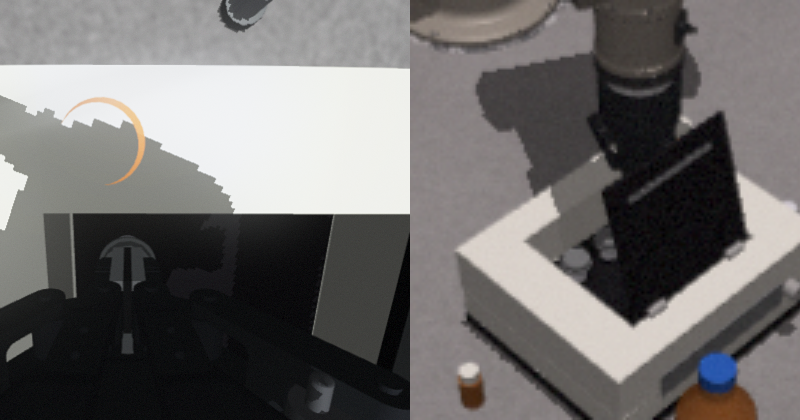

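The firm stop came at z = 0.0839 with 20 N, so the cartridge is home. Next I'll retreat up, turn back and go behind the hatch.

Emit:
send_rows([
  {"tx": 0, "ty": 0, "tz": -0.04, "turn": 0},
  {"tx": 0, "ty": 0, "tz": -0.08, "turn": 0},
  {"tx": 0, "ty": 0, "tz": -0.12, "turn": 0},
  {"tx": 0, "ty": 0, "tz": -0.16, "turn": 0},
  {"tx": 0, "ty": 0, "tz": -0.2, "turn": 0},
  {"tx": 0, "ty": 0, "tz": -0.22, "turn": 0},
  {"tx": 0, "ty": 0, "tz": -0.22, "turn": 0},
])

```text
clock: 8.85
ee_pos: [0.509, 0.0172, 0.3054]
tool_rot: [179.8, -0.3, 22.1]
force: [0.2, 0.4, -0.3]
finger_gap: 0.0001
```

Emit:
send_rows([
  {"tx": 0, "ty": 0.01, "tz": 0, "turn": -0.14},
  {"tx": 0.02, "ty": 0.02, "tz": 0, "turn": -0.28},
  {"tx": 0.04, "ty": 0.03, "tz": 0, "turn": -0.42},
  {"tx": 0.06, "ty": 0.04, "tz": 0, "turn": -0.56},
  {"tx": 0.08, "ty": 0.0465, "tz": 0, "turn": -0.7},
  {"tx": 0.1, "ty": 0.0465, "tz": 0, "turn": -0.84},
  {"tx": 0.12, "ty": 0.0465, "tz": 0, "turn": -0.98},
  {"tx": 0.14, "ty": 0.0465, "tz": 0, "turn": -1.12},
  {"tx": 0.14, "ty": 0.0465, "tz": 0, "turn": -1.26},
  {"tx": 0.14, "ty": 0.0465, "tz": 0, "turn": -1.4},
  {"tx": 0.14, "ty": 0.0465, "tz": 0, "turn": -1.571},
  {"tx": 0.14, "ty": 0.0465, "tz": 0, "turn": -1.571},
])

```text
clock: 10.05
ee_pos: [0.6547, 0.0269, 0.3003]
tool_rot: [-179.8, -0.1, 112.2]
force: [0.5, 0.2, 0.2]
finger_gap: -0.0002
```

```bash
python3 - <<'E'
from h import *
s=state(); print(s["clock"],s["q"].round(1),s["ee_pos"],s["tool_rot"],s["force"],delta([.1,0,.214]))
E
```

```text
10.05 [  -4.3   32.4   56.2   -0.    91.6 -116.5] [0.65465481 0.02692252 0.30026845] [-1.79847980e+02 -7.06810505e-02  1.12198001e+02] [0.5361545  0.15289373 0.22591155] (array([ 0.0003, -0.0005,  0.0863]), 'turn', np.float64(0.002))
```

Emit:
send_rows([
  {"tx": 0, "ty": 0, "tz": 0.03, "turn": 0},
  {"tx": 0, "ty": 0, "tz": 0.06, "turn": 0},
  {"tx": 0, "ty": 0, "tz": 0.086, "turn": 0},
  {"tx": 0, "ty": 0, "tz": 0.086, "turn": 0},
  {"tx": 0, "ty": 0, "tz": 0.086, "turn": 0},
])

```text
clock: 10.55
ee_pos: [0.6549, 0.0268, 0.2161]
tool_rot: [-179.9, -0.0, 112.0]
force: [-0.2, 0.5, 0.5]
finger_gap: -0.0
```

Emit:
send_rows([
  {"tx": 0, "ty": -0.02, "tz": 0, "turn": 0},
  {"tx": 0, "ty": -0.037, "tz": 0.002, "turn": 0},
  {"tx": 0, "ty": -0.049, "tz": 0.004, "turn": 0},
  {"tx": 0, "ty": -0.059, "tz": 0.008, "turn": 0},
  {"tx": 0, "ty": -0.068, "tz": 0.011, "turn": 0},
  {"tx": 0, "ty": -0.077, "tz": 0.016, "turn": 0},
  {"tx": 0, "ty": -0.086, "tz": 0.022, "turn": 0},
  {"tx": 0, "ty": -0.094, "tz": 0.029, "turn": 0},
  {"tx": 0, "ty": -0.101, "tz": 0.036, "turn": 0},
  {"tx": 0, "ty": -0.108, "tz": 0.044, "turn": 0},
  {"tx": 0, "ty": -0.114, "tz": 0.052, "turn": 0},
  {"tx": 0, "ty": -0.114, "tz": 0.052, "turn": 0},
])

```text
clock: 11.75
ee_pos: [0.5484, -0.0164, 0.1634]
tool_rot: [-179.9, -0.0, 112.0]
force: [0.2, -0.5, 1.0]
finger_gap: -0.0001
```

```bash
python3 - <<'E'
from h import *
s=state(); print(s["clock"],s["ee_pos"],s["tool_rot"],s["force"],delta([-.03,0,.1095]))
t=capture("scene")
cv2.imwrite("pics/s5.png",cv2.resize(t[130:280,190:350],None,fx=3,fy=3))
E
```

```text
11.75 [ 0.54844702 -0.01635042  0.16338252] [-1.79912153e+02 -2.43457832e-02  1.12039512e+02] [ 0.21123676 -0.54876172  0.9666709 ] (array([ 0.0005, -0.016 ,  0.0539]), 'turn', np.float64(-0.001))
```

View pics/s5.png

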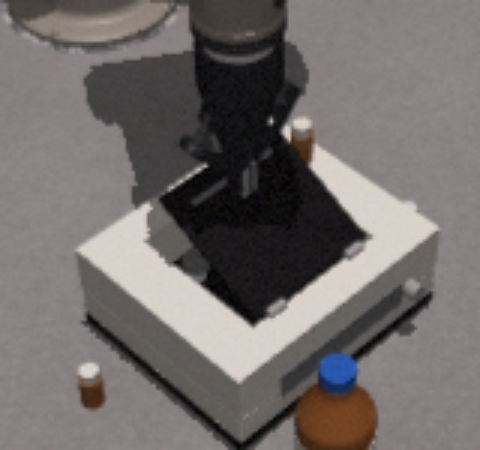

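The picture shows the hatch swinging shut under the tip, which is on its outer face at about (250,190). I'll continue down to the stop.

Emit:
send_rows([
  {"tx": 0, "ty": -0.005, "tz": 0.009, "turn": 0},
  {"tx": 0, "ty": -0.009, "tz": 0.018, "turn": 0},
  {"tx": 0, "ty": -0.012, "tz": 0.027, "turn": 0},
  {"tx": 0, "ty": -0.014, "tz": 0.036, "turn": 0},
  {"tx": 0, "ty": -0.016, "tz": 0.044, "turn": 0},
  {"tx": 0, "ty": -0.016, "tz": 0.049, "turn": 0},
  {"tx": 0, "ty": -0.016, "tz": 0.053, "turn": 0},
  {"tx": 0, "ty": -0.016, "tz": 0.055, "turn": 0},
  {"tx": 0, "ty": -0.016, "tz": 0.055, "turn": 0},
])

```text
clock: 12.7
ee_pos: [0.5341, -0.0222, 0.1094]
tool_rot: [-179.9, -0.0, 112.1]
force: [-1.5, -0.8, 5.9]
finger_gap: -0.0001
```

Emit:
send_rows([
  {"tx": 0, "ty": 0, "tz": 0.001, "turn": 0},
  {"tx": 0, "ty": 0, "tz": 0.0015, "turn": 0},
  {"tx": 0, "ty": 0, "tz": 0.0015, "turn": 0},
])

```text
clock: 13.0
ee_pos: [0.5341, -0.0222, 0.1088]
tool_rot: [-180.0, 0.0, 112.1]
force: [-4.0, -1.2, 11.7]
finger_gap: -0.0001
```

Force rises with almost no travel, so the hatch is at the stop. I'll let go straight up.

Emit:
send_rows([
  {"tx": 0, "ty": 0, "tz": -0.02, "turn": 0},
  {"tx": 0, "ty": 0, "tz": -0.06, "turn": 0},
  {"tx": 0, "ty": 0, "tz": -0.1, "turn": 0},
  {"tx": 0, "ty": 0, "tz": -0.14, "turn": 0},
  {"tx": 0, "ty": 0, "tz": -0.18, "turn": 0},
  {"tx": 0, "ty": 0, "tz": -0.2, "turn": 0},
  {"tx": 0, "ty": 0, "tz": -0.2, "turn": 0},
  {"tx": 0, "ty": 0, "tz": -0.2, "turn": 0},
  {"tx": 0, "ty": 0, "tz": -0.2, "turn": 0},
  {"tx": 0, "ty": 0, "tz": -0.2, "turn": 0},
  {"tx": 0, "ty": 0, "tz": -0.2, "turn": 0},
  {"tx": 0, "ty": 0, "tz": -0.2, "turn": 0},
])

```text
clock: 14.2
ee_pos: [0.5343, -0.022, 0.3072]
tool_rot: [-179.9, -0.0, 112.1]
force: [-0.2, 0.3, 0.5]
finger_gap: -0.0007
```

```bash
python3 - <<'E'
from h import *
s=state(); print(s["clock"],s["ee_pos"],s["force"])
t=capture("scene"); w=capture("wrist")
cv2.imwrite("pics/s6.png",np.hstack([cv2.resize(w,(400,300)),cv2.resize(t[130:280,190:390],(400,300))]))
E
```

```text
14.2 [ 0.53434471 -0.02196004  0.30719873] [-0.18052662  0.32936298  0.4624441 ]
```

View pics/s6.png

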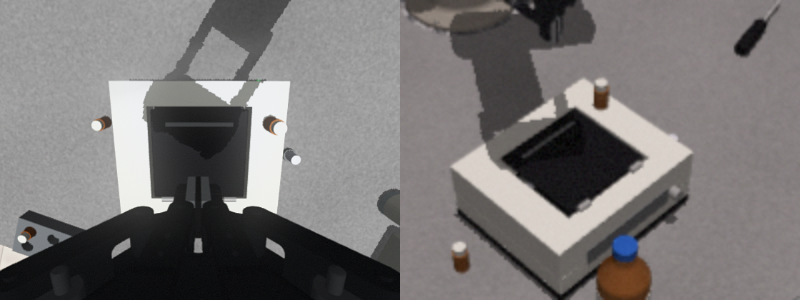

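The hatch is level and shut more than 1 s after release, the vials are standing where they were, and the tool is clear. I'm handing in.

```bash
python3 -c "
from bench import *
print(hand_in())"
```

```text
the job is handed in; nothing more can be done
None
```

The job is done and handed in at about 14.3 s on the clock; no verdict is reported.

- **Opening the hatch:** I pressed it to its stop (about 7 N) and backed off upwards. The pictures showed it standing open.
- **Cartridge:** The proud one was on the left (+y) side, next to the deck vial. I pushed it down to a firm stop at 0.0839 m with about 20 N, against a home height of 0.084 m.
- **Closing the hatch:** I swung it shut from behind and pressed it to the stop (about 12 N), then lifted clear.
- **Last checks:** The final pictures, about 1 s after release, show the hatch level and shut and the vials still standing in place. The wrist force was near zero with the tool about 0.2 m clear.
- **Not checked or disagreeing:**
  - The other two cartridges were not seen again after the push. The tool pressed only the proud one.
  - The beaker, clear bottle and spare cartridge were not looked at closely at the end; the path stayed clear of them.
  - The wrist camera put the cartridge 3 to 6 mm off the pose fitted from the top camera, more than the stated 2 mm, so I shifted the tip about 4 mm before pushing.

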